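Assemble the model eye on the test stage

TASK

Put the model eye together on the round test stage of the retinal-imaging bench, in this order: stand the footed cup in the middle of the stage, stand the solid retina block inside the cup, slip the tall thin-walled ring over the block so that it sits flat on the cup's rim, and finish with the lens cap seated on top of the ring, its spigot inside. Build it neatly centred and upright, let go of everything, and leave the short thick ring, the amber bottle and the two lens cases where they are.

Things in the scene. Friction and masses are not known exactly. Their poses are not given: they have to be found in the camera images.
- stage_top (a point): (all sizes in mm) centre of the top face of the fixed test stage: a flat bare-metal disc of diameter 96 on a short column and a 90 x 90 x 10 dark square base plate. The top is 30 above the table; the point's z axis is up.
- cup_mid (a point): (mm) footed cup: dark bare steel, round, open on top, 30 tall, outer diameter 58, with a foot flange of diameter 70 over its lowest 8. The bore has diameter 48 and a floor 6 above the underside. The point lies on the axis, 15 above the underside; z is up along the axis. About 0.16 kg. Loose, standing upright; grip it across the 58 body above the foot.
- block_mid (a point): (mm) retina block: solid metal cylinder of diameter 38, 50 tall, with a 3 chamfer round its foot and an orange-brown disc of diameter 26 on its top face. The point is its centre, 25 above the underside; z up along the axis. About 0.13 kg. Loose, standing upright. On the cup's floor its top stands 26 above the cup's rim.
- ring_mid (a point): (mm) tall thin-walled metal ring (a tube): outer diameter 58, bore 48, 42 tall, open at both ends. The point is its centre, 21 above the underside; z up along the axis. About 0.10 kg. Loose, standing on end. Seated on the cup's rim it stands 16 higher than the block inside it.
- cap_mid (a point): (mm) lens cap: black disc of diameter 58, 18 thick, with a clear glass dome of diameter 34 standing 6 above its top face and a spigot of diameter 36, 6 long, under it (chamfered 2). 30 tall in all; it stands on its spigot, so the disc's underside is 6 above the table. The point is on the axis, 15 above the spigot's underside (mid-thickness of the disc); z up along the axis. About 0.09 kg. Loose. When seated the disc's underside lies on the ring's top edge.
- short_ring_mid (a point): (mm) short thick-walled metal ring, NOT part of the model eye: outer diameter 58, bore 28, 20 tall. The point is its centre, 10 above the underside. Loose; leave it where it is.
- drops_mid (a point): (mm) small amber glass bottle with a white cap, diameter 36, 70 tall, standing upright. The point is on its axis, 35 above the table. Loose; leave it where it is.
- case_a_mid (a point): flat square plastic lens case, grey with a white lid, 42 x 42 x 18 mm, the one farther to the robot's left (+y). The point is its centre, 9 mm above the table. Loose; leave it where it is.
- case_b_mid (a point): second lens case, the same as the other, 42 x 42 x 18 mm, farther to the robot's right (-y). The point is its centre, 9 mm above the table. Loose; leave it where it is.
There are look-alikes about, which are no part of the job. What is shaped like the part that bears cup_mid but green is not meant.

How it is judged:
By the outcome, as a careful person would: the job done as asked, in the order asked, and still so for the second after the job is handed in, with the robot touching nothing.
It also fails if it takes over 115 s, if anything falls off the work surface, if the arm or the gripper's body presses on something with over 40 N, if the wrist force passes 120 N, or if a joint passes its speed limit or range.

ROBOT

A 6-joint arm with a two-finger parallel gripper is mounted at the origin on the work surface. World frame = base frame: x ahead of the robot, y to its left, z up, the work surface at z = 0. Lengths are in m, angles in rad, forces in N, time in s.
With the tool pointing down it reaches from about 0.35 to 0.775 m from the base axis. Payload 7.3 kg.
Tool frame: the origin (TCP) lies at the very end of the fingers, on their centre line; the grasp point (between the pads) lies manip.hold_point_z behind it (manip.hold_point_z is the distance from the TCP to the grasp point, in m); z points along the fingers, y is the direction in which the jaws open and shut (so a half turn about z gives the same grasp; the last joint's range is limited). The gripper opens to 92 mm and grips with 3 to 60 N. Pads are 19 mm wide; open, the fingers measure 130 mm over their backs; the gripper's body (75 mm by 190 mm) begins 47 mm behind the grasp point.
Start: joints at [-1.347, 0.342, 1.524, -0, 1.275, -0.146], TCP at [0.19, -0.49, 0.198] pointing down, gripper open.
Joint ranges: [-2.53, 2.53], [-0.77, 2.02], [0.04, 2.7], [-1, 4.14], [0.28, 2.66], [-3.11, 3.11]. Speed limits (rad/s): [2.57, 2.57, 3.14, 3.14, 3.14, 3.14].

INTERFACE

Orientations are given as a 3x3 rotation matrix whose columns are the frame's x, y, z axes.
In Python, from station import monitor, snapshot, ticket, trace, pinpoint, manip gives the robot as it stands. The module is installed in compiled form; this text tells all that it offers.
- The arm moves only by the tool jog_arm, never from a script. Its argument "targets" is a list that holds one entry, the list of rows, each a list of 7 numbers: the finger opening in mm, from 0 to 91.8, then the shift along the tool's x, y, z in mm, then the turn, a rotation vector about the tool's x, y, z in rad. In form: [[[claw, dx, dy, dz, rx, ry, rz], ...]]. A call has exactly 5 rows; each row is the pose to reach, as a shift and turn from the pose commanded when the call began, along the tool's axes at that moment; what a row does not reach only later rows make up. A row lasts 1/8 s, in which the tool goes at most 62.5 mm and 10.7 degrees, less where a joint would pass 70% of its speed; a pose out of reach is approached as far as the arm can. A call with a gripper value outside its range is refused whole. The fingers move at their own pace and stop on an object; the grip force is fixed at half the most. Time passes only in rows, so rows that repeat a pose let the fingers close, or fill a call up. It gives the time, the measured TCP pose, the force and the opening at its end, in the units of the state.
- monitor.get_obs(): the state, without advancing time (a new reading comes with each control period).
- snapshot(name): name is "scene" or "top" or "wrist"; returns a dict with "image" (420x560x3 uint8, red, green, blue), "z_map" (420x560 float32, m along the optical axis (not along the pixel's ray), 0 where there is no reading), "intrinsics" (3x3 intrinsics, pixels), "xyz" and "attitude" of the camera in the world. Camera axes: x right, y up, looking along -z (the intrinsics and any distortion apply to the point x, -y, -z); pixel columns grow to the right and rows downward; lengths in m; the calibration is good to about 2 mm. A picture is of the moment at which its call begins.
- ticket.hand_in(): hands the job in, once; it reports no verdict.
Trained networks look in a picture, given as the dict that the camera call returned (one of the last four; its "shot" number tells which), for a name from the list of things; names that differ only in an ending like _2 or _b are one class to them, and where a whole thing is asked for, a point or a joint stands for the part that bears it (a point fixed in the world has none). Each returns a list of dicts, best first, with "conf" (0 to 1); they miss things now and then, are a little off and sometimes report something else, mostly with a low value. They report only what shows in the picture. A call takes as long as a camera call. They do not tell look-alikes from the thing itself.
- trace(query, picture): "region" (420x560 bool, what is visible of it).
- pinpoint(query, picture): "centre" ([x, y, z] in m, in the coordinates of the camera as it stood for that picture, good to about 4 mm: a listed point, or the origin of a listed thing).
The state is a dict: "clock": time; "q": joint angles; "qvel": joint speeds; "joint_efforts": joint torques, N m; "tcp_pos": TCP position; "tcp_rot": TCP orientation; "force": force on the tool from outside, world axes, zero at the start; "wrist_torque": the same for the moment, N m; "opening": finger opening in m.
Only numpy, scipy, OpenCV 4.12 (cv2) and the standard library are available. Lean on these libraries where they do the work, as an engineer would, in place of code of your own. Each camera call takes 0.05 s, during which the arm holds its last target.

## Working session

There is one attempt and no reset: what is moved stays moved. The work goes in short steps, Python scripts to look and compute and a tool call to move; the robot and the scene stay as the last step left them, time stands still between calls to the robot, and variables do not carry over. Pictures are saved under pics/ and viewed, and the job is handed in when it is done.

Besides the shell and the picture viewer there is one more tool, called after "Emit:" by a JSON object that holds its "name" and its "arguments", one argument or row to a line. jog_arm: Moves the arm, as the interface text tells. Its arguments: {"type":"object","properties":{"targets":{"type":"array","items":{"type":"array","items":{"type":"array","items":{"type":"number"}}}}},"required":["targets"]}

```bash
mkdir -p pics; ls
cat > h.py <<'E'
import numpy as np, cv2
from station import monitor, snapshot, ticket, trace, pinpoint, manip
def w(p,pic): return np.array(pic["xyz"])+np.array(pic["attitude"])@np.array(p)
def cloud(pic):
    z=pic["z_map"];K=pic["intrinsics"];v,u=np.mgrid[0:420,0:560]
    c=np.stack([(u-K[0,2])/K[0,0]*z,-(v-K[1,2])/K[1,1]*z,-z],-1)
    return c@np.array(pic["attitude"]).T+np.array(pic["xyz"])
def save(pic,n): cv2.imwrite(f"pics/{n}.png",pic["image"][:,:,::-1])
E
python3 - <<'E'
from h import *
o=monitor.get_obs();print(o["clock"],o["tcp_pos"],o["tcp_rot"],o["opening"],manip.hold_point_z)
for n in["scene","top"]:
    p=snapshot(n);save(p,n+"0");print(n,p["xyz"],p["attitude"],p["intrinsics"],p["shot"],p.keys())
    for q in["stage_top","cup_mid","block_mid","ring_mid","cap_mid","short_ring_mid","drops_mid","case_a_mid"]:
        for d in pinpoint(q,p): print(q,round(d["conf"],2),w(d["centre"],p).round(4))
print(monitor.get_obs()["clock"])
E
```

```text
pics
0.0 [ 0.18967209 -0.48905762  0.19686114] [[ 9.32391553e-01  3.61449690e-01 -3.36968459e-04]
 [ 3.61449780e-01 -9.32390409e-01  1.47665725e-03]
 [ 2.19551145e-04 -1.49861992e-03 -9.99998853e-01]] 0.0911512102257887 0.0188
scene [1.23914261 0.31003899 0.77153346] [[-0.43835645 -0.58984312  0.67818044]
 [ 0.89867896 -0.30007956  0.31988809]
 [ 0.0148243   0.7496915   0.66162141]] [[407.43625643   0.         283.40619405]
 [  0.         407.43625643 207.7275652 ]
 [  0.           0.           1.        ]] 1 dict_keys(['image', 'z_map', 'intrinsics', 'xyz', 'attitude', 'shot'])
stage_top 0.68 [ 0.4444 -0.0128  0.027 ]
cup_mid 0.87 [ 0.4107 -0.2185  0.0128]
cup_mid 0.54 [ 0.3507 -0.3527  0.0163]
block_mid 0.71 [0.421  0.2205 0.0253]
ring_mid 0.61 [ 0.5962 -0.2618  0.0284]
cap_mid 0.69 [ 0.664  -0.0769  0.0154]
short_ring_mid 0.68 [0.6613 0.1084 0.0067]
short_ring_mid 0.34 [ 0.4085 -0.2187  0.0126]
drops_mid 0.72 [0.6116 0.2716 0.0356]
case_a_mid 0.51 [0.521  0.1211 0.0055]
top [ 0.37241588 -0.03932559  1.1219697 ] [[ 0.00480198  0.99103098 -0.13354603]
 [-0.99998778  0.00460153 -0.00180959]
 [-0.00117885  0.13355308  0.99104096]] [[448.8858241    0.         279.29142042]
 [  0.         448.8858241  209.6537397 ]
 [  0.           0.           1.        ]] 2 dict_keys(['image', 'z_map', 'intrinsics', 'xyz', 'attitude', 'shot'])
stage_top 0.9 [ 0.4397 -0.0192  0.0339]
cup_mid 0.86 [ 0.4129 -0.2199  0.014 ]
cup_mid 0.64 [ 0.3559 -0.3526  0.0145]
block_mid 0.52 [0.4187 0.2204 0.0264]
ring_mid 0.82 [ 0.5906 -0.2636  0.0195]
cap_mid 0.83 [ 0.6618 -0.076   0.0134]
short_ring_mid 0.81 [0.6584 0.1144 0.0104]
drops_mid 0.77 [0.6073 0.2703 0.0371]
case_a_mid 0.75 [0.5203 0.1216 0.0086]
0.9
```

View pics/scene0.png

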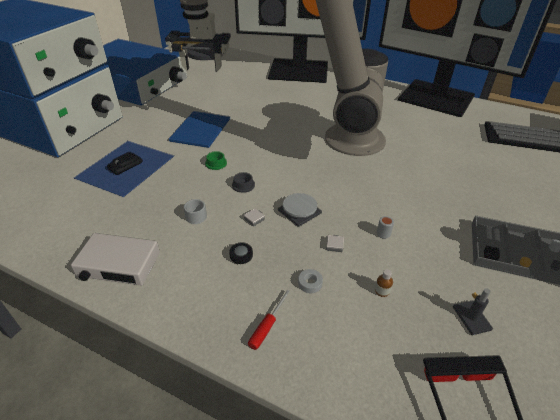

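View pics/top0.png

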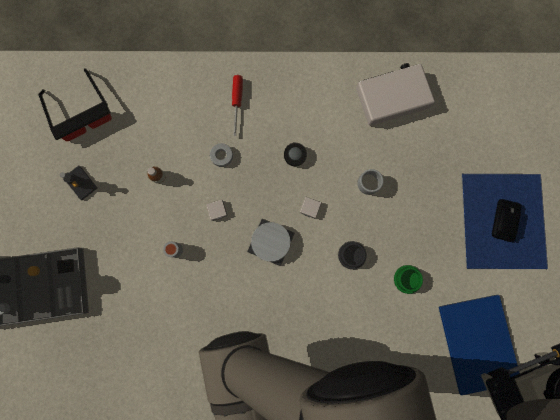

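The dark cup is at about (352,255) in the top view, and the green look-alike is at (408,279). The stage is at (271,242), block (173,250), ring (371,182) and cap (295,154). I'll refine these with depth circle fits.

```bash
cat >> h.py <<'E'
from scipy.optimize import least_squares
def topcirc(pic,c,zlo,zhi,R,rad=None):
    P=cloud(pic).reshape(-1,3); m=(pic["z_map"].ravel()>0)&(np.hypot(P[:,0]-c[0],P[:,1]-c[1])<R)&(P[:,2]>zlo)&(P[:,2]<zhi)
    Q=P[m]
    if len(Q)<8: return None
    (x,y),r=cv2.minEnclosingCircle((Q[:,:2]*1000).astype(np.float32))
    h=cv2.convexHull((Q[:,:2]*1000).astype(np.float32))[:,0]
    s=least_squares(lambda a:np.hypot(h[:,0]-a[0],h[:,1]-a[1])-a[2],[x,y,r],loss='soft_l1')
    return len(Q),(round(x,1),round(y,1),round(r,1)),s.x.round(1),np.median(Q[:,2]).round(4)
E
python3 - <<'E'
from h import *
L=dict(stage=((.44,-.017),.024,.036,.06),cup=((.412,-.219),.025,.036,.045),block=((.419,.2205),.044,.056,.035),ring=((.592,-.263),.036,.048,.045),cap=((.662,-.076),.019,.036,.045),case_a=((.52,.1216),.012,.024,.04),short=((.659,.112),.014,.026,.045),drops=((.609,.271),.06,.076,.03))
for n in["top","scene"]:
    p=snapshot(n)
    for k,v in L.items(): print(n,k,topcirc(p,*v))
    for q in ["case_b_mid","case_a_mid"]:
        for d in pinpoint(q,p): print(q,round(d["conf"],2),w(d["centre"],p).round(4))
p=snapshot("wrist");save(p,"w0");print(p["xyz"],p["attitude"],p["intrinsics"])
E
```

```text
top stage (1205, (442.1, -16.2, 47.8), array([441.9, -16.1,  47.4]), np.float64(0.0299))
top cup (148, (411.5, -218.1, 29.0), array([ 411.2, -217.9,   28.4]), np.float64(0.0297))
top block (201, (421.4, 221.0, 19.1), array([422.1, 221.1,  18.5]), np.float64(0.0499))
top ring (158, (592.0, -262.5, 29.0), array([ 592.4, -262.5,   28.4]), np.float64(0.0417))
top cap (404, (663.6, -75.8, 28.8), array([663.2, -75.9,  28.2]), np.float64(0.0247))
top case_a (288, (521.1, 119.0, 27.3), array([520.5, 119.9,  25.3]), np.float64(0.0178))
top short (315, (662.7, 111.6, 29.3), array([662.3, 111. ,  28.4]), np.float64(0.0194))
top drops (54, (607.7, 269.4, 9.7), array([607.3, 269.8,   8.8]), np.float64(0.0692))
case_b_mid 0.69 [ 0.5296 -0.117   0.0041]
case_a_mid 0.55 [0.5211 0.1181 0.0094]
case_a_mid 0.39 [ 0.4406 -0.0187  0.0315]
scene stage (653, (443.4, -16.0, 49.0), array([443.2, -15.6,  47.8]), np.float64(0.0305))
scene cup (103, (413.9, -219.5, 31.6), array([ 412.3, -217.6,   29.1]), np.float64(0.0295))
scene block (134, (423.4, 221.0, 20.0), array([423.9, 221.3,  18.9]), np.float64(0.0506))
scene ring (140, (592.7, -261.6, 30.8), array([ 593.8, -261.9,   28.6]), np.float64(0.0409))
scene cap (345, (664.6, -75.9, 30.6), array([664.5, -75.8,  28.9]), np.float64(0.0251))
scene case_a (219, (524.4, 120.6, 27.1), array([522.4, 120.7,  24.1]), np.float64(0.0183))
scene short (345, (663.7, 110.9, 29.5), array([663.9, 111.3,  28.7]), np.float64(0.02))
scene drops (64, (608.1, 270.6, 10.0), array([608.6, 270.5,   9.3]), np.float64(0.0694))
case_b_mid 0.51 [ 0.5303 -0.1136  0.0088]
case_a_mid 0.58 [0.5177 0.1185 0.0083]
[ 0.25559723 -0.46498441  0.38399545] [[ 3.62647531e-01  8.99592877e-01  2.43350415e-01]
 [-9.31926253e-01  3.50198897e-01  9.42029245e-02]
 [-4.76767237e-04 -2.60947099e-01  9.65352984e-01]] [[304.39931319   0.         280.71980942]
 [  0.         304.39931319 206.47333786]
 [  0.           0.           1.        ]]
```

View pics/w0.png

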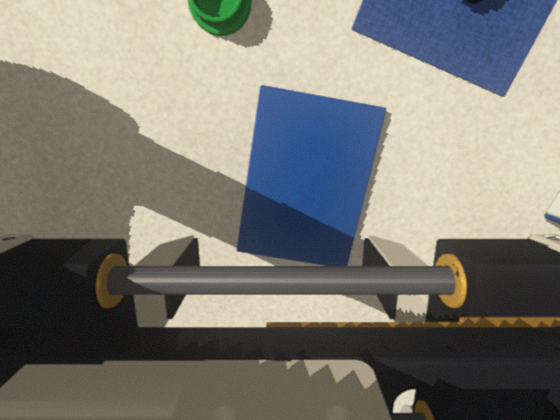

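Emit:
{"name": "jog_arm", "arguments": {
  "targets": [
    [[91.8,61,-34.5,5,0,0,0.1],[91.8,122,-69,10,0,0,0.2],[91.8,183,-103.5,20,0,0,0.3],[91.8,244,-138,40,0,0,0.37],[91.8,305,-172.5,57,0,0,0.37]]
  ]
}}

```text
clock: 1.88
tcp_pos: [0.3862, -0.2498, 0.1508]
tcp_rot: [[1.0, -0.001, 0.001], [-0.001, -1.0, -0.001], [0.001, 0.001, -1.0]]
force: [0.2, -0.7, 0.0]
opening: 0.0916
```

```bash
cat >> h.py <<'E'
def st():
    o=monitor.get_obs();R=np.array(o["tcp_rot"]);print("t",round(o["clock"],2),"tcp",(np.array(o["tcp_pos"])*1e3).round(1),"yaw",round(np.degrees(np.arctan2(R[1,0],R[0,0])),2),"zax",R[:,2].round(4),"F",np.round(o["force"],1),"open",round(o["opening"]*1e3,1));return o
def go(x,y,z):
    o=monitor.get_obs();R=np.array(o["tcp_rot"]);d=np.array([x,y,z])-np.array(o["tcp_pos"])*1e3
    print("->",(R.T@d).round(1),"rz",np.arctan2(R[1,0],R[0,0]).round(4))
E
python3 - <<'E'
from h import *
st();go(411.7,-217.9,10)
p=snapshot("wrist");save(p,"w1");print(topcirc(p,(.412,-.218),.025,.036,.045),topcirc(p,(.355,-.353),.025,.036,.045))
for d in pinpoint("cup_mid",p): print(round(d["conf"],2),w(d["centre"],p).round(4))
st()
E
```

```text
t 1.88 tcp [ 386.2 -249.8  150.8] yaw -0.07 zax [ 1.e-03 -9.e-04 -1.e+00] F [ 0.2 -0.7  0. ] open 91.6
-> [ 25.3 -32.  140.8] rz -0.0013
(819, (412.4, -217.7, 28.8), array([ 412.4, -217.8,   28.5]), np.float64(0.029)) (633, (354.6, -354.1, 29.0), array([ 354.4, -354. ,   28.6]), np.float64(0.0289))
0.66 [ 0.3563 -0.355   0.0137]
0.56 [ 0.4127 -0.2195  0.0158]
t 1.98 tcp [ 386.9 -246.1  149.6] yaw 0.36 zax [-0.0011  0.0031 -1.    ] F [-0.5 -0.8 -1.1] open 91.7
```

View pics/w1.png

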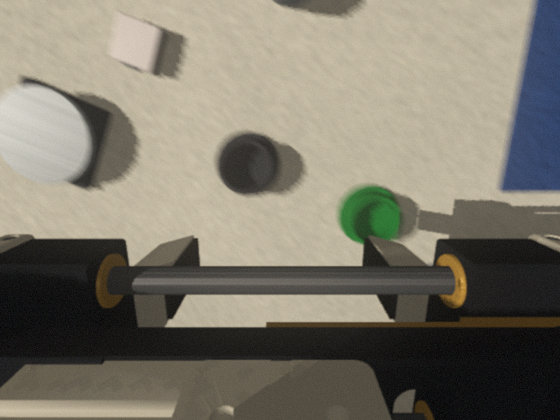

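The wrist view confirms the dark cup at (248,162), with the green one to its right at (370,213).

Emit:
{"name": "jog_arm", "arguments": {
  "targets": [
    [[91.8,25.5,-28.5,20,0,0,0],[91.8,25.5,-28.5,60,0,0,0],[91.8,25.5,-28.5,85,0,0,0],[91.8,25.5,-28.5,100,0,0,0],[91.8,25.5,-28.5,100,0,0,0]]
  ]
}}

```text
clock: 2.6
tcp_pos: [0.4097, -0.2228, 0.0501]
tcp_rot: [[1.0, -0.001, -0.002], [-0.001, -1.0, 0.001], [-0.002, -0.001, -1.0]]
force: [-0.1, -0.7, 0.4]
opening: 0.0919
```

Run:
```python
from h import *
p=snapshot("wrist");st();go(412.2,-217.8,11)
print(topcirc(p,(.412,-.218),.025,.036,.045))
st()
```

```text
t 2.65 tcp [ 410.3 -223.2   50.9] yaw -0.04 zax [-4.e-04  1.e-04 -1.e+00] F [0.8 0.1 0.1] open 92.0
-> [ 1.9 -5.4 39.9] rz -0.0007
(1659, (412.7, -217.8, 28.8), array([ 412.7, -217.7,   28.5]), np.float64(0.029))
t 2.65 tcp [ 410.3 -223.2   50.9] yaw -0.04 zax [-4.e-04  1.e-04 -1.e+00] F [0.8 0.1 0.1] open 92.0
```

Emit:
{"name": "jog_arm", "arguments": {
  "targets": [
    [[91.8,2,-5,10,0,0,0],[91.8,2,-5,25,0,0,0],[91.8,2,-5,39,0,0,0],[91.8,2,-5,39,0,0,0],[50,2,-5,39,0,0,0]]
  ]
}}

```text
clock: 3.28
tcp_pos: [0.4127, -0.2179, 0.0121]
tcp_rot: [[1.0, -0.0, 0.0], [-0.0, -1.0, -0.0], [0.0, 0.0, -1.0]]
force: [-0.5, 0.4, 0.1]
opening: 0.0863
```

Emit:
{"name": "jog_arm", "arguments": {
  "targets": [
    [[50,0,0,0,0,0,0],[50,0,0,0,0,0,0],[50,0,0,0,0,0,0],[50,0,0,0,0,0,0],[50,0,0,0,0,0,0]]
  ]
}}

```text
clock: 3.9
tcp_pos: [0.4125, -0.2177, 0.0119]
tcp_rot: [[1.0, -0.0, 0.0], [-0.0, -1.0, -0.0], [0.0, 0.0, -1.0]]
force: [-0.4, 0.4, -0.0]
opening: 0.05
```

Run:
```python
from h import *
st();p=snapshot("wrist");save(p,"w2");p=snapshot("scene");print(topcirc(p,(.412,-.218),.025,.036,.045))
cv2.imwrite("pics/s2.png",cv2.resize(p["image"][100:280,140:360,::-1],None,fx=3,fy=3))
```

```text
t 3.9 tcp [ 412.5 -217.7   11.9] yaw -0.01 zax [ 1.e-04 -1.e-04 -1.e+00] F [-0.4  0.4 -0. ] open 50.0
(95, (412.0, -216.5, 30.7), array([ 412.6, -217.1,   29. ]), np.float64(0.029))
```

View pics/s2.png

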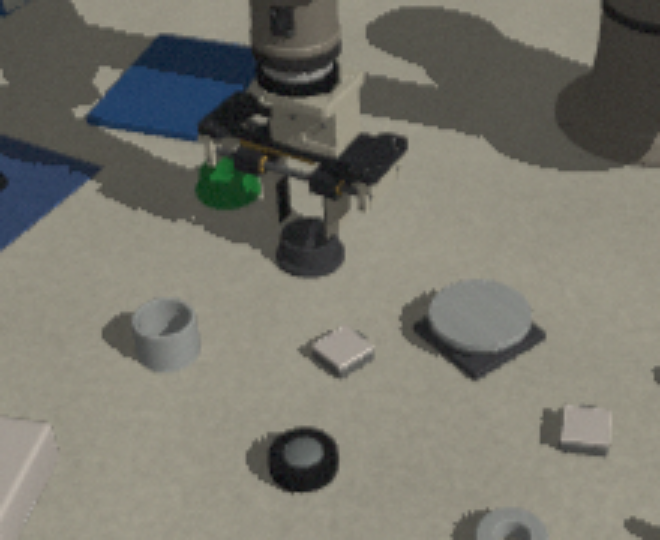

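View pics/w2.png

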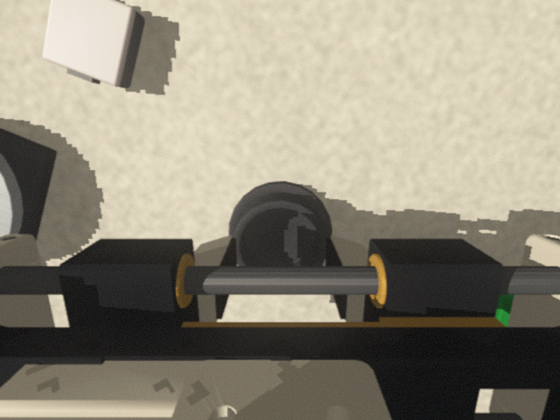

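Run:
```python
from h import *
p=snapshot("scene")
I=p["image"].copy()
c=cv2.resize(I[140:200,215:275,::-1],None,fx=10,fy=10,interpolation=cv2.INTER_CUBIC)
R=np.array(p["attitude"]);K=p["intrinsics"]
for X in [(.4125,-.2177+.029,.030),(.4125,-.2177-.029,.030),(.4125,-.2177+.029,.012),(.4125,-.2177,.03),(.4125,-.2177,0.)]:
    q=R.T@(np.array(X)-p["xyz"]);u=K[0,0]*q[0]/-q[2]+K[0,2];v=K[1,1]*-q[1]/-q[2]+K[1,2]
    cv2.circle(c,(int((u-215+.5)*10),int((v-140+.5)*10)),4,(0,0,255),-1);print(u,v)
c=np.clip(c.astype(int)*2,0,255).astype(np.uint8)
cv2.imwrite("pics/s3.png",c)
```

```text
250.82024545273083 180.3593250908871
234.03670112281918 175.00393647760615
251.04872188063663 185.12269258148405
242.36466545110585 177.66127061745357
242.87553193917492 185.53317368927097
```

View pics/s3.png

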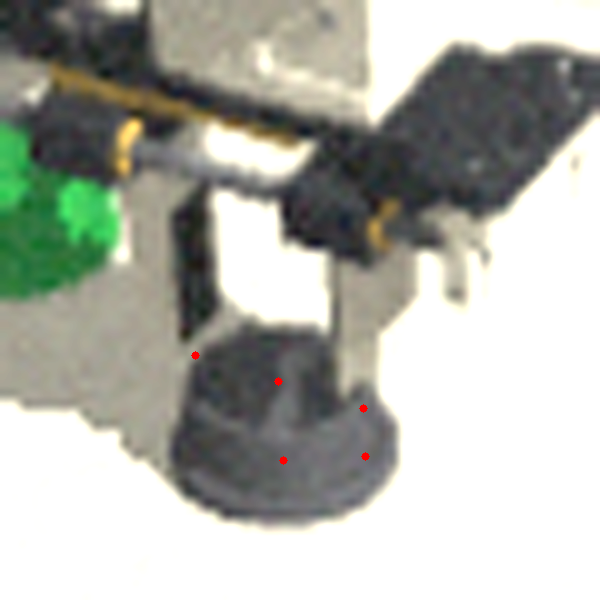

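Run:
```python
from h import *
for n in ["scene","wrist"]:
    p=snapshot(n);C=cloud(p)
    if n=="scene":
        for v in range(164,192,2): print(v,[tuple((C[v,u]*1000).round().astype(int)) for u in (233,236,248,250,252,254)])
    print(n,p["xyz"])
o=monitor.get_obs();print(o["q"],o["tcp_pos"])
```

```text
164 [(np.int64(421), np.int64(-241), np.int64(78)), (np.int64(403), np.int64(-243), np.int64(65)), (np.int64(448), np.int64(-174), np.int64(117)), (np.int64(448), np.int64(-167), np.int64(118)), (np.int64(445), np.int64(-163), np.int64(118)), (np.int64(423), np.int64(-170), np.int64(102))]
166 [(np.int64(420), np.int64(-243), np.int64(69)), (np.int64(403), np.int64(-244), np.int64(58)), (np.int64(422), np.int64(-190), np.int64(88)), (np.int64(422), np.int64(-183), np.int64(90)), (np.int64(444), np.int64(-164), np.int64(110)), (np.int64(416), np.int64(-173), np.int64(90))]
168 [(np.int64(418), np.int64(-245), np.int64(60)), (np.int64(402), np.int64(-245), np.int64(50)), (np.int64(421), np.int64(-191), np.int64(80)), (np.int64(423), np.int64(-183), np.int64(84)), (np.int64(423), np.int64(-177), np.int64(86)), (np.int64(412), np.int64(-177), np.int64(79))]
170 [(np.int64(420), np.int64(-244), np.int64(54)), (np.int64(408), np.int64(-241), np.int64(47)), (np.int64(420), np.int64(-192), np.int64(72)), (np.int64(420), np.int64(-185), np.int64(74)), (np.int64(421), np.int64(-178), np.int64(
[... 2425 characters left out ...]
nt64(11)), (np.int64(1239), np.int64(310), np.int64(772)), (np.int64(421), np.int64(-188), np.int64(8)), (np.int64(415), np.int64(-185), np.int64(4)), (np.int64(409), np.int64(-181), np.int64(1))]
190 [(np.int64(444), np.int64(-234), np.int64(-1)), (np.int64(444), np.int64(-223), np.int64(3)), (np.int64(430), np.int64(-189), np.int64(6)), (np.int64(423), np.int64(-187), np.int64(1)), (np.int64(420), np.int64(-182), np.int64(1)), (np.int64(416), np.int64(-177), np.int64(0))]
scene [1.23914261 0.31003899 0.77153346]
wrist [ 0.48303906 -0.21842214  0.19827837]
[-6.50127327e-01  4.88116404e-01  1.90993660e+00 -9.97722459e-05
  7.43554955e-01  9.20909864e-01] [ 0.4124777  -0.21770062  0.01181319]
```

Run:
```python
from h import *
p=snapshot("wrist");C=cloud(p)*1000
for u in (205,215,225,235,330,340,350,360):
    print(u,[(v,tuple(int(a) for a in C[v,u].round())) for v in range(225,345,8)])
p=snapshot("scene");C=cloud(p)*1000
c=C.reshape(-1,3)
m=(abs(c[:,0]-412)<30)&(c[:,2]>33)&(c[:,2]<70)&(abs(c[:,1]+217)<60);Q=c[m]
for s in (1,-1):
    q=Q[(Q[:,1]+217.7)*s>0];q=q[np.argsort(q[:,2])][:12];print(q.round(0).tolist())
```

```text
205 [(225, (416, -167, 0)), (233, (410, -166, 0)), (241, (404, -166, 0)), (249, (424, -181, 60)), (257, (424, -184, 70)), (265, (425, -186, 79)), (273, (444, -198, 123)), (281, (442, -198, 124)), (289, (440, -198, 124)), (297, (423, -191, 100)), (305, (420, -191, 101)), (313, (417, -191, 101)), (321, (414, -191, 102)), (329, (439, -201, 140)), (337, (438, -202, 142))]
215 [(225, (416, -173, -2)), (233, (410, -173, 0)), (241, (424, -184, 50)), (249, (424, -186, 60)), (257, (424, -188, 69)), (265, (424, -190, 78)), (273, (443, -200, 121)), (281, (442, -200, 123)), (289, (439, -200, 123)), (297, (414, -191, 87)), (305, (410, -191, 86)), (313, (407, -191, 87)), (321, (405, -191, 89)), (329, (438, -204, 139)), (337, (439, -204, 142))]
225 [(225, (416, -180, -1)), (233, (410, -180, -1)), (241, (424, -189, 49)), (249, (423, -191, 58)), (257, (423, -192, 66)), (265, (422, -193, 72)), (273, (443, -203, 121)), (281, (441, -203, 122)), (289, (440, -203, 124)), (297, (408, -194, 77)), (305, (405, -194, 78)), (313, (346, -177, -1)), (321, (339, -176, -1)), (329, (439, -206, 140)), (337, (438, -20
[... 1710 characters left out ...]
7, (426, -246, 105)), (305, (423, -246, 106)), (313, (420, -246, 107)), (321, (418, -246, 107)), (329, (438, -237, 139)), (337, (438, -236, 142))]
[[429.0, -195.0, 33.0], [420.0, -193.0, 43.0], [422.0, -189.0, 45.0], [421.0, -186.0, 46.0], [421.0, -193.0, 47.0], [418.0, -194.0, 48.0], [423.0, -188.0, 49.0], [420.0, -183.0, 50.0], [422.0, -185.0, 50.0], [422.0, -189.0, 52.0], [420.0, -193.0, 53.0], [417.0, -178.0, 53.0]]
[[389.0, -225.0, 33.0], [395.0, -236.0, 33.0], [440.0, -223.0, 34.0], [415.0, -244.0, 44.0], [417.0, -246.0, 44.0], [411.0, -243.0, 45.0], [424.0, -246.0, 45.0], [423.0, -243.0, 45.0], [406.0, -243.0, 46.0], [421.0, -251.0, 46.0], [413.0, -245.0, 46.0], [410.0, -244.0, 48.0]]
```

Both cameras put the fingertips at z≈42 mm while the reported TCP z is 12. The fingers therefore closed above the cup, and the true tips are about 30 mm behind the reported TCP. I'll treat true tip z as reported z + 30, reopen and go lower.

Emit:
{"name": "jog_arm", "arguments": {
  "targets": [
    [[91.8,0,0,0,0,0,0],[91.8,0,0,0,0,0,0],[91.8,0,0,0,0,0,0],[91.8,0,0,0,0,0,0],[91.8,0,0,0,0,0,0]]
  ]
}}

```text
clock: 4.88
tcp_pos: [0.4125, -0.2178, 0.0119]
tcp_rot: [[1.0, -0.0, 0.0], [-0.0, -1.0, -0.0], [0.0, 0.0, -1.0]]
force: [-0.1, 0.6, -0.6]
opening: 0.0909
```

Emit:
{"name": "jog_arm", "arguments": {
  "targets": [
    [[91.8,0,0,10,0,0,0],[91.8,0,0,20,0,0,0],[91.8,0,0,29,0,0,0],[91.8,0,0,29,0,0,0],[50,0,0,29,0,0,0]]
  ]
}}

```text
clock: 5.5
tcp_pos: [0.4126, -0.2178, -0.0172]
tcp_rot: [[1.0, -0.0, -0.0], [-0.0, -1.0, -0.0], [-0.0, 0.0, -1.0]]
force: [0.7, -0.9, 0.2]
opening: 0.0858
```

Emit:
{"name": "jog_arm", "arguments": {
  "targets": [
    [[50,0,0,0,0,0,0],[50,0,0,0,0,0,0],[50,0,0,0,0,0,0],[50,0,0,0,0,0,0],[50,0,0,0,0,0,0]]
  ]
}}

```text
clock: 6.12
tcp_pos: [0.4126, -0.2177, -0.017]
tcp_rot: [[1.0, -0.0, 0.0], [-0.0, -1.0, -0.0], [0.0, 0.0, -1.0]]
force: [-0.1, 1.6, 2.8]
opening: 0.0572
```

Emit:
{"name": "jog_arm", "arguments": {
  "targets": [
    [[50,0,0,-30,0,0,0],[50,0,0,-60,0,0,0],[50,0,0,-75,0,0,0],[50,0,-40,-75,0,0,0],[50,0,-80,-75,0,0,0]]
  ]
}}

```text
clock: 6.75
tcp_pos: [0.4123, -0.137, 0.0578]
tcp_rot: [[1.0, -0.002, 0.0], [-0.002, -1.0, -0.0], [0.0, 0.0, -1.0]]
force: [-0.4, 0.1, -0.1]
opening: 0.0572
```

Run:
```python
from h import *
p=snapshot("wrist");save(p,"w4");o=st();print(topcirc(p,(o["tcp_pos"][0],o["tcp_pos"][1]),o["tcp_pos"][2]+.017+.026,o["tcp_pos"][2]+.017+.034,.035))
print(topcirc(p,(.442,-.016),.024,.036,.06))
```

```text
t 6.8 tcp [ 410.6 -132.5   57.4] yaw 0.01 zax [-0.0029  0.0032 -1.    ] F [-2.1  5.  -1.8] open 57.4
(2822, (414.8, -132.8, 33.9), array([ 412.5, -137.4,   28.9]), np.float64(0.1038))
(13830, (443.4, -15.9, 48.5), array([443.2, -16.2,  47.9]), np.float64(0.0293))
```

View pics/w4.png

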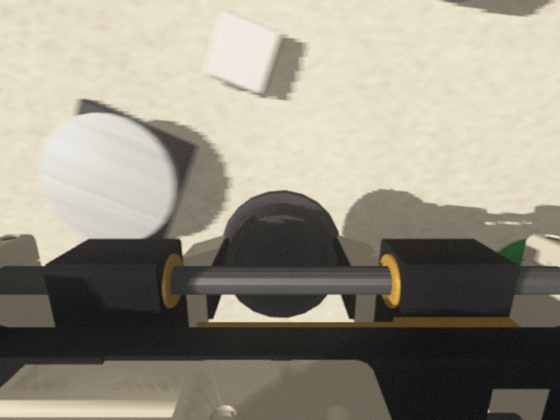

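Emit:
{"name": "jog_arm", "arguments": {
  "targets": [
    [[50,15,-50,0,0,0,0],[50,30.5,-100,0,0,0,0],[50,30.5,-121.5,0,0,0,0],[50,30.5,-121.5,20,0,0,0],[50,30.5,-121.5,30,0,0,0]]
  ]
}}

```text
clock: 7.42
tcp_pos: [0.4424, -0.0159, 0.0269]
tcp_rot: [[1.0, 0.001, -0.002], [0.001, -1.0, 0.0], [-0.002, -0.0, -1.0]]
force: [-0.6, -0.7, -1.3]
opening: 0.0574
```

Emit:
{"name": "jog_arm", "arguments": {
  "targets": [
    [[50,0,0,5,0,0,0],[50,0,0,9,0,0,0],[50,0,0,12,0,0,0],[50,0,0,14,0,0,0],[50,0,0,14,0,0,0]]
  ]
}}

```text
clock: 8.05
tcp_pos: [0.443, -0.0163, 0.0138]
tcp_rot: [[1.0, -0.0, 0.0], [-0.0, -1.0, -0.0], [0.0, 0.0, -1.0]]
force: [0.8, -1.4, -1.1]
opening: 0.0573
```

Run:
```python
from h import *
p=snapshot("wrist");o=st();print(topcirc(p,(.4431,-.0162),.05,.066,.035))
p=snapshot("top");print(topcirc(p,(.4431,-.0162),.05,.066,.035))
save(p,"t5")
```

```text
t 8.1 tcp [443.1 -16.3  13.9] yaw -0.01 zax [ 3.e-04 -2.e-04 -1.e+00] F [-1.3 -0.3 -0.6] open 57.5
(3716, (447.9, -16.3, 33.7), array([443.3, -16.7,  29. ]), np.float64(0.0595))
None
```

Emit:
{"name": "jog_arm", "arguments": {
  "targets": [
    [[50,0,0,0.5,0,0,0],[50,0,0,1,0,0,0],[50,0,0,1,0,0,0],[91.8,0,0,1,0,0,0],[91.8,0,0,1,0,0,0]]
  ]
}}

```text
clock: 8.78
tcp_pos: [0.4431, -0.0162, 0.0128]
tcp_rot: [[1.0, -0.0, 0.0], [-0.0, -1.0, -0.0], [0.0, 0.0, -1.0]]
force: [0.0, 0.8, -0.2]
opening: 0.073
```

Emit:
{"name": "jog_arm", "arguments": {
  "targets": [
    [[91.8,0,0,0,0,0,0],[91.8,0,0,0,0,0,0],[91.8,0,0,-30,0,0,0],[91.8,0,0,-70,0,0,0],[91.8,0,0,-110,0,0,0]]
  ]
}}

```text
clock: 9.4
tcp_pos: [0.4428, -0.0162, 0.1239]
tcp_rot: [[1.0, -0.0, -0.0], [-0.0, -1.0, 0.0], [-0.0, -0.0, -1.0]]
force: [0.5, 0.0, 0.0]
opening: 0.092
```

Run:
```python
from h import *
p=snapshot("wrist");o=st();print(topcirc(p,(.4431,-.0162),.053,.066,.035))
print(topcirc(p,(.4431,-.0162),.024,.035,.06))
save(p,"w6");st()
```

```text
t 9.45 tcp [445.7 -16.7 128.7] yaw 0.0 zax [ 0.0079 -0.0018 -1.    ] F [ 2.1 -0.1  3.7] open 91.6
(1227, (443.0, -16.8, 29.0), array([443.1, -16.7,  28.6]), np.float64(0.059))
(3843, (443.4, -15.9, 47.9), array([443.4, -16. ,  47.7]), np.float64(0.0295))
t 9.45 tcp [445.7 -16.7 128.7] yaw 0.0 zax [ 0.0079 -0.0018 -1.    ] F [ 2.1 -0.1  3.7] open 91.6
```

View pics/w6.png

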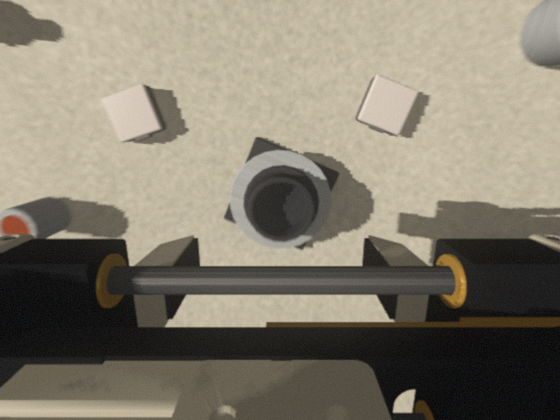

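Cup centred on the stage within 1 mm. Next is the block.

Emit:
{"name": "jog_arm", "arguments": {
  "targets": [
    [[91.8,-5,-55,0,0,0,0],[91.8,-10,-115,0,0,0,0],[91.8,-15,-175,0,0,0,0],[91.8,-20,-237,20,0,0,0],[91.8,-20,-237,40,0,0,0]]
  ]
}}

```text
clock: 10.07
tcp_pos: [0.4225, 0.2245, 0.0823]
tcp_rot: [[1.0, 0.005, 0.001], [0.005, -1.0, 0.001], [0.001, -0.001, -1.0]]
force: [-0.4, 0.0, -0.1]
opening: 0.0914
```

Emit:
{"name": "jog_arm", "arguments": {
  "targets": [
    [[91.8,0,0,0,0,0,0],[91.8,0,0,0,0,0,0],[91.8,0,0,0,0,0,0],[91.8,0,0,0,0,0,0],[91.8,0,0,0,0,0,0]]
  ]
}}

```text
clock: 10.7
tcp_pos: [0.4234, 0.2205, 0.0832]
tcp_rot: [[1.0, -0.001, 0.001], [-0.001, -1.0, 0.0], [0.001, -0.0, -1.0]]
force: [-0.1, 0.1, -0.1]
opening: 0.0917
```

Run:
```python
from h import *
p=snapshot("wrist");o=st();print(topcirc(p,(.423,.221),.044,.056,.035))
save(p,"w7");st()
```

```text
t 10.75 tcp [423.3 220.6  83.1] yaw -0.04 zax [ 5.e-04  1.e-04 -1.e+00] F [ 0.2 -0.6  0.1] open 92.0
(1853, (423.2, 221.7, 19.0), array([423.3, 221.6,  18.8]), np.float64(0.0495))
t 10.75 tcp [423.3 220.6  83.1] yaw -0.04 zax [ 5.e-04  1.e-04 -1.e+00] F [ 0.2 -0.6  0.1] open 92.0
```

View pics/w7.png

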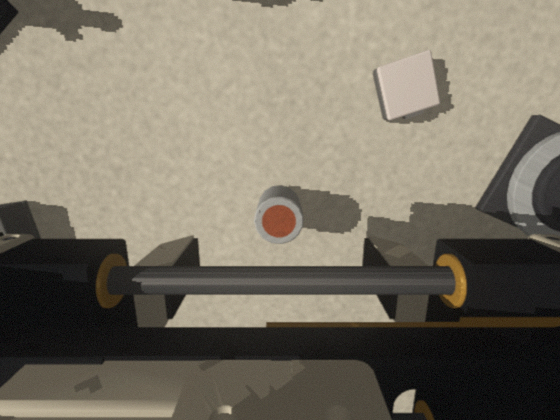

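Emit:
{"name": "jog_arm", "arguments": {
  "targets": [
    [[91.8,0,-1,30,0,0,0],[91.8,0,-1,60,0,0,0],[91.8,0,-1,84,0,0,0],[91.8,0,-1,84,0,0,0],[30,0,-1,84,0,0,0]]
  ]
}}

```text
clock: 11.38
tcp_pos: [0.4237, 0.2219, -0.0004]
tcp_rot: [[1.0, -0.0, 0.001], [-0.0, -1.0, 0.0], [0.001, -0.0, -1.0]]
force: [0.2, 0.7, -0.4]
opening: 0.086
```

Emit:
{"name": "jog_arm", "arguments": {
  "targets": [
    [[30,0,0,0,0,0,0],[30,0,0,0,0,0,0],[30,0,0,0,0,0,0],[30,0,0,0,0,0,0],[30,0,0,0,0,0,0]]
  ]
}}

```text
clock: 12.0
tcp_pos: [0.4231, 0.2218, -0.0012]
tcp_rot: [[1.0, -0.0, 0.0], [-0.0, -1.0, -0.0], [0.0, 0.0, -1.0]]
force: [0.2, -0.0, 0.7]
opening: 0.0369
```

Emit:
{"name": "jog_arm", "arguments": {
  "targets": [
    [[30,0,0,-5,0,0,0],[30,0,0,-40,0,0,0],[30,0,0,-80,0,0,0],[30,0,0,-100,0,0,0],[30,0,0,-100,0,0,0]]
  ]
}}

```text
clock: 12.62
tcp_pos: [0.424, 0.2221, 0.1002]
tcp_rot: [[1.0, -0.0, 0.003], [-0.0, -1.0, 0.001], [0.003, -0.001, -1.0]]
force: [0.5, -0.1, -1.2]
opening: 0.0373
```

Run:
```python
from h import *
p=snapshot("wrist");o=st();x,y,z=o["tcp_pos"];print(topcirc(p,(x,y),z+.001+.045,z+.056,.022))
save(p,"w8");st();go(443.1,-16.7,100)
```

```text
t 12.68 tcp [423.1 221.8  99. ] yaw -0.01 zax [ 9.e-04  2.e-04 -1.e+00] F [ 0.9  1.5 -1.4] open 37.2
(2360, (425.6, 221.8, 20.9), array([424.3, 221.6,  19.3]), np.float64(0.1507))
t 12.68 tcp [423.1 221.8  99. ] yaw -0.01 zax [ 9.e-04  2.e-04 -1.e+00] F [ 0.9  1.5 -1.4] open 37.2
-> [ 20.  238.5  -1.1] rz -0.0002
```

View pics/w8.png

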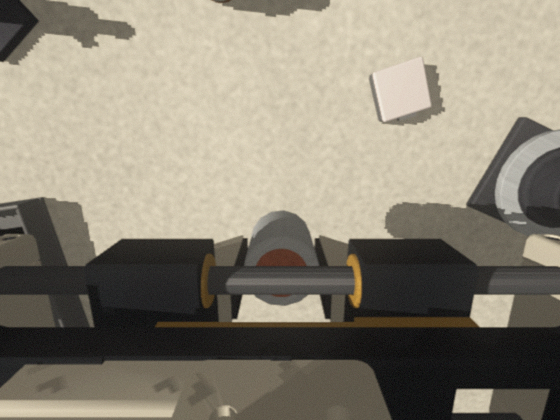

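Emit:
{"name": "jog_arm", "arguments": {
  "targets": [
    [[30,5,50,0,0,0,0],[30,10,105,0,0,0,0],[30,15,160,0,0,0,0],[30,20,215,0,0,0,0],[30,20,238.5,0,0,0,0]]
  ]
}}

```text
clock: 13.3
tcp_pos: [0.4423, -0.0192, 0.0975]
tcp_rot: [[1.0, -0.003, -0.002], [-0.003, -1.0, 0.0], [-0.002, -0.0, -1.0]]
force: [-0.1, 0.4, -0.5]
opening: 0.0369
```

Emit:
{"name": "jog_arm", "arguments": {
  "targets": [
    [[30,0,0,0,0,0,0],[30,0,0,10,0,0,0],[30,0,0,25,0,0,0],[30,0,0,25,0,0,0],[30,0,0,25,0,0,0]]
  ]
}}

```text
clock: 13.92
tcp_pos: [0.443, -0.016, 0.0737]
tcp_rot: [[1.0, 0.001, -0.0], [0.001, -1.0, 0.0], [-0.0, -0.0, -1.0]]
force: [0.4, 0.1, -1.2]
opening: 0.037
```

Run:
```python
from h import *
p=snapshot("wrist");o=st();print(topcirc(p,(.4431,-.0167),.054,.064,.035));save(p,"w9");go(443.1,-16.7,35)
```

```text
t 13.97 tcp [443.2 -16.2  74. ] yaw 0.05 zax [ 3.e-04 -1.e-04 -1.e+00] F [ 0.5  0.5 -1.2] open 36.9
(1073, (444.0, -16.7, 28.6), array([443.8, -16.8,  28.2]), np.float64(0.059))
-> [-0.1  0.5 39. ] rz 0.0009
```

View pics/w9.png

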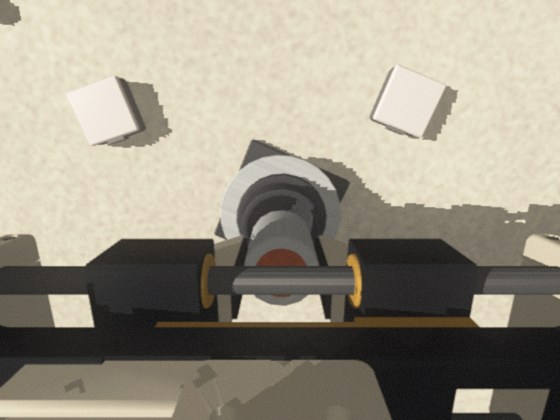

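Emit:
{"name": "jog_arm", "arguments": {
  "targets": [
    [[30,0,0.5,8,0,0,0],[30,0,0.5,16,0,0,0],[30,0,0.5,24,0,0,0],[30,0,0.5,32,0,0,0],[30,0,0.5,36,0,0,0]]
  ]
}}

```text
clock: 14.6
tcp_pos: [0.4428, -0.0172, 0.0371]
tcp_rot: [[1.0, -0.0, -0.001], [-0.0, -1.0, 0.0], [-0.001, -0.0, -1.0]]
force: [0.6, 0.9, -1.9]
opening: 0.0373
```

Emit:
{"name": "jog_arm", "arguments": {
  "targets": [
    [[30,0,0,1,0,0,0],[30,0,0,2,0,0,0],[30,0,0,2.5,0,0,0],[30,0,0,2.5,0,0,0],[30,0,0,2.5,0,0,0]]
  ]
}}

```text
clock: 15.22
tcp_pos: [0.4431, -0.0172, 0.0354]
tcp_rot: [[1.0, -0.0, 0.0], [-0.0, -1.0, -0.0], [0.0, 0.0, -1.0]]
force: [0.1, -1.2, -0.6]
opening: 0.0366
```

Emit:
{"name": "jog_arm", "arguments": {
  "targets": [
    [[30,0,-0.5,0.5,0,0,0],[30,0,-0.5,0.5,0,0,0],[60,0,-0.5,0.5,0,0,0],[91.8,0,-0.5,0.5,0,0,0],[91.8,0,-0.5,0.5,0,0,0]]
  ]
}}

```text
clock: 15.85
tcp_pos: [0.4431, -0.0167, 0.0349]
tcp_rot: [[1.0, -0.0, 0.0], [-0.0, -1.0, -0.0], [0.0, 0.0, -1.0]]
force: [-0.4, 0.3, -0.1]
opening: 0.0625
```

Emit:
{"name": "jog_arm", "arguments": {
  "targets": [
    [[91.8,0,0,0,0,0,0],[91.8,0,0,-20,0,0,0],[91.8,0,0,-50,0,0,0],[91.8,0,0,-80,0,0,0],[91.8,0,0,-90,0,0,0]]
  ]
}}

```text
clock: 16.48
tcp_pos: [0.4439, -0.0169, 0.1262]
tcp_rot: [[1.0, -0.0, 0.003], [-0.0, -1.0, -0.001], [0.003, 0.001, -1.0]]
force: [-0.1, -0.9, -0.5]
opening: 0.0917
```

Run:
```python
from h import *
p=snapshot("wrist");o=st();print(topcirc(p,(.4431,-.0167),.054,.064,.035));print(topcirc(p,(.4431,-.0167),.08,.095,.025));save(p,"w10")
C=cloud(p);m=(np.hypot(C[...,0]-.4431,C[...,1]+.0167)<.017)&(C[...,2]>.075)&(C[...,2]<.1)
Q=C[m];A=np.c_[Q[:,:2],np.ones(len(Q))];print(len(Q),np.linalg.lstsq(A,Q[:,2],rcond=None)[0])
st();go(592.7,-262.2,60)
```

```text
t 16.52 tcp [444.  -16.9 126.5] yaw -0.01 zax [ 3.1e-03 -8.0e-04 -1.0e+00] F [1.5 0.  2.2] open 91.6
(960, (443.1, -16.6, 28.9), array([443.2, -16.8,  28.6]), np.float64(0.0591))
(1753, (443.2, -16.9, 19.1), array([443.2, -17. ,  18.8]), np.float64(0.0855))
1420 [0.00150149 0.00080332 0.08494479]
t 16.52 tcp [444.  -16.9 126.5] yaw -0.01 zax [ 3.1e-03 -8.0e-04 -1.0e+00] F [1.5 0.  2.2] open 91.6
-> [148.5 245.2  67.1] rz -0.0001
```

View pics/w10.png

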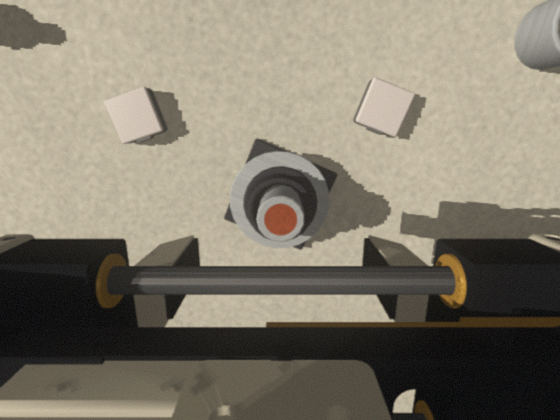

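The block is upright and concentric, with its top at 85.5 mm. Next is the tall ring.

Emit:
{"name": "jog_arm", "arguments": {
  "targets": [
    [[91.8,28,45,0,0,0,0],[91.8,58,95,0,0,0,0],[91.8,90,147,0,0,0,0],[91.8,120,198,10,0,0,0],[91.8,149,245.5,30,0,0,0]]
  ]
}}

```text
clock: 17.15
tcp_pos: [0.5928, -0.2642, 0.0935]
tcp_rot: [[1.0, -0.001, 0.0], [-0.001, -1.0, -0.0], [0.0, 0.0, -1.0]]
force: [0.3, 0.3, 0.7]
opening: 0.0918
```

Emit:
{"name": "jog_arm", "arguments": {
  "targets": [
    [[91.8,0,0,10,0,0,0],[91.8,0,0,10,0,0,0],[91.8,0,0,10,0,0,0],[91.8,0,0,10,0,0,0],[91.8,0,0,10,0,0,0]]
  ]
}}

```text
clock: 17.77
tcp_pos: [0.5923, -0.2618, 0.0858]
tcp_rot: [[1.0, 0.001, 0.001], [0.001, -1.0, -0.001], [0.001, 0.001, -1.0]]
force: [0.4, 0.6, 0.8]
opening: 0.092
```

Run:
```python
from h import *
p=snapshot("wrist");o=st();print(topcirc(p,(.5927,-.2622),.036,.047,.04))
save(p,"w11");x=topcirc(p,(.5927,-.2622),.036,.047,.04)[2];go(x[0],x[1],-16)
```

```text
t 17.82 tcp [ 592.2 -261.9   85.7] yaw 0.02 zax [ 1.e-03 -7.e-04 -1.e+00] F [-0.4  1.1  0.2] open 91.7
(1375, (594.0, -262.7, 28.9), array([ 594.1, -262.7,   28.6]), np.float64(0.041))
-> [  1.8   0.7 101.7] rz 0.0004
```

View pics/w11.png

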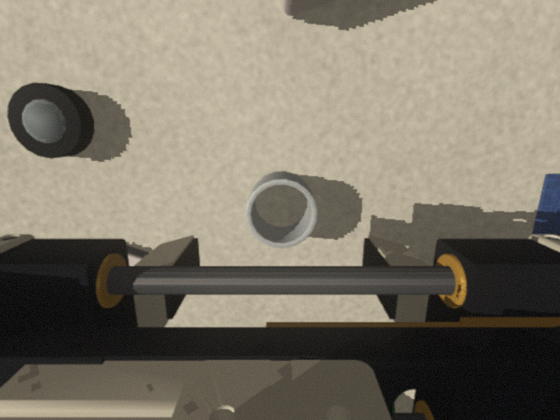

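Emit:
{"name": "jog_arm", "arguments": {
  "targets": [
    [[91.8,1.7,0.7,35,0,0,0],[91.8,1.7,0.7,70,0,0,0],[91.8,1.7,0.7,95,0,0,0],[91.8,1.7,0.7,102,0,0,0],[50,1.7,0.7,102,0,0,0]]
  ]
}}

```text
clock: 18.45
tcp_pos: [0.5939, -0.263, -0.0168]
tcp_rot: [[1.0, -0.0, 0.0], [-0.0, -1.0, -0.0], [0.0, 0.0, -1.0]]
force: [0.9, -0.1, -0.3]
opening: 0.086
```

Emit:
{"name": "jog_arm", "arguments": {
  "targets": [
    [[50,0,0,0,0,0,0],[50,0,0,0,0,0,0],[50,0,0,0,0,0,0],[50,0,0,0,0,0,0],[50,0,0,0,0,0,0]]
  ]
}}

```text
clock: 19.08
tcp_pos: [0.5941, -0.2631, -0.0163]
tcp_rot: [[1.0, -0.0, 0.001], [-0.0, -1.0, -0.001], [0.001, 0.001, -1.0]]
force: [-1.0, 0.4, 5.4]
opening: 0.058
```

Emit:
{"name": "jog_arm", "arguments": {
  "targets": [
    [[50,0,0,-5,0,0,0],[50,0,0,-40,0,0,0],[50,0,0,-80,0,0,0],[50,0,0,-120,0,0,0],[50,0,0,-120,0,0,0]]
  ]
}}

```text
clock: 19.7
tcp_pos: [0.5955, -0.264, 0.1066]
tcp_rot: [[1.0, -0.0, 0.006], [-0.0, -1.0, -0.004], [0.006, 0.004, -1.0]]
force: [0.6, 0.3, 0.6]
opening: 0.0577
```

Run:
```python
from h import *
p=snapshot("wrist");st();save(p,"w12");go(443.2,-16.9,104)
```

```text
t 19.75 tcp [ 594.2 -263.3  104.1] yaw -0.01 zax [ 0.0023 -0.0015 -1.    ] F [-0.3 -0.1 -1.8] open 57.6
-> [-151.1 -246.4   -0.6] rz -0.0001
```

View pics/w12.png

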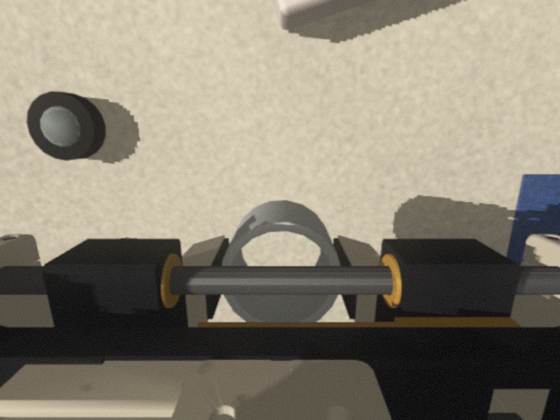

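Emit:
{"name": "jog_arm", "arguments": {
  "targets": [
    [[50,-28,-45,0,0,0,0],[50,-58,-95,0,0,0,0],[50,-90,-147,0,0,0,0],[50,-120,-198,0,0,0,0],[50,-150.8,-246.2,0,0,0,0]]
  ]
}}

```text
clock: 20.38
tcp_pos: [0.4405, -0.015, 0.1014]
tcp_rot: [[1.0, -0.0, -0.003], [-0.0, -1.0, 0.001], [-0.003, -0.001, -1.0]]
force: [1.8, -0.2, -0.6]
opening: 0.0579
```

Emit:
{"name": "jog_arm", "arguments": {
  "targets": [
    [[50,0,0,0,0,0,0],[50,0,0,10,0,0,0],[50,0,0,20,0,0,0],[50,0,0,24,0,0,0],[50,0,0,24,0,0,0]]
  ]
}}

```text
clock: 21.0
tcp_pos: [0.4428, -0.0172, 0.0781]
tcp_rot: [[1.0, -0.001, -0.001], [-0.001, -1.0, 0.0], [-0.001, -0.0, -1.0]]
force: [-0.4, -0.0, -0.5]
opening: 0.0578
```

Run:
```python
from h import *
p=snapshot("wrist");o=st();save(p,"w13");go(443.2,-16.9,44);z=o["tcp_pos"][2]+.0163+.042
print(topcirc(p,(.4431,-.0167),z-.006,z+.005,.0295));print(topcirc(p,(.4431,-.0167),.054,.064,.035))
p=snapshot("scene");cv2.imwrite("pics/s13.png",cv2.resize(p["image"][140:240,240:360,::-1],None,fx=5,fy=5))
```

```text
t 21.05 tcp [443.  -17.1  78.5] yaw -0.05 zax [-6.e-04  0.e+00 -1.e+00] F [ 0.5 -0.5 -1.5] open 58.1
-> [ 0.2 -0.2 34.5] rz -0.0009
(2960, (443.2, -16.7, 29.5), array([443.5, -17.4,  28.6]), np.float64(0.1353))
(801, (443.1, -16.8, 28.9), array([443.4, -16.9,  28.5]), np.float64(0.059))
```

View pics/w13.png

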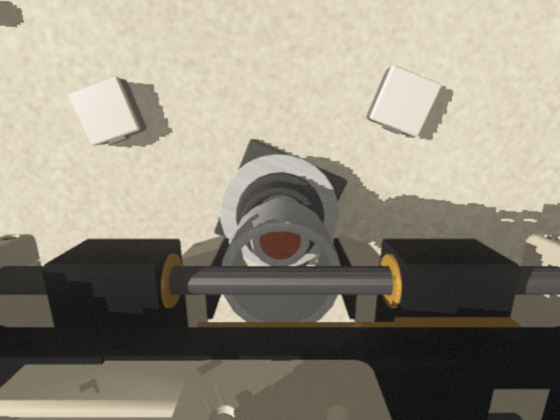

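View pics/s13.png

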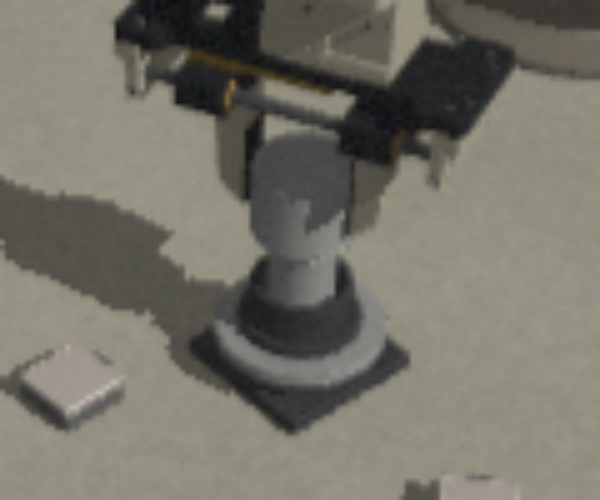

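Emit:
{"name": "jog_arm", "arguments": {
  "targets": [
    [[50,0,0,8,0,0,0],[50,0,0,16,0,0,0],[50,0,0,24,0,0,0],[50,0,0,30,0,0,0],[50,0,0,33,0,0,0]]
  ]
}}

```text
clock: 21.72
tcp_pos: [0.4427, -0.0166, 0.0453]
tcp_rot: [[1.0, -0.0, -0.001], [-0.0, -1.0, 0.0], [-0.001, -0.0, -1.0]]
force: [0.8, -0.6, -0.6]
opening: 0.058
```

Emit:
{"name": "jog_arm", "arguments": {
  "targets": [
    [[50,0,0,0.5,0,0,0],[50,0,0,1,0,0,0],[50,0,0,1.2,0,0,0],[50,0,0,1.2,0,0,0],[50,0,0,1.2,0,0,0]]
  ]
}}

```text
clock: 22.35
tcp_pos: [0.443, -0.0167, 0.0447]
tcp_rot: [[1.0, -0.0, 0.0], [-0.0, -1.0, -0.0], [0.0, 0.0, -1.0]]
force: [0.6, 0.3, -0.8]
opening: 0.0581
```

Emit:
{"name": "jog_arm", "arguments": {
  "targets": [
    [[50,0,0,0.4,0,0,0],[50,0,0,0.8,0,0,0],[50,0,0,0.8,0,0,0],[50,0,0,0.8,0,0,0],[50,0,0,0.8,0,0,0]]
  ]
}}

```text
clock: 22.98
tcp_pos: [0.4429, -0.0167, 0.0438]
tcp_rot: [[1.0, -0.0, 0.0], [-0.0, -1.0, -0.0], [0.0, 0.0, -1.0]]
force: [-0.6, 0.5, -0.8]
opening: 0.0577
```

Emit:
{"name": "jog_arm", "arguments": {
  "targets": [
    [[50,0,0,0.3,0,0,0],[50,0,0,0.3,0,0,0],[70,0,0,0.3,0,0,0],[91.8,0,0,0.3,0,0,0],[91.8,0,0,0.3,0,0,0]]
  ]
}}

```text
clock: 23.6
tcp_pos: [0.443, -0.0167, 0.0435]
tcp_rot: [[1.0, -0.0, 0.0], [-0.0, -1.0, -0.0], [0.0, 0.0, -1.0]]
force: [-0.0, 0.1, 0.5]
opening: 0.0833
```

Emit:
{"name": "jog_arm", "arguments": {
  "targets": [
    [[91.8,0,0,0,0,0,0],[91.8,0,0,-5,0,0,0],[91.8,0,0,-40,0,0,0],[91.8,0,0,-70,0,0,0],[91.8,0,0,-80,0,0,0]]
  ]
}}

```text
clock: 24.22
tcp_pos: [0.4439, -0.0169, 0.1252]
tcp_rot: [[1.0, -0.0, 0.003], [-0.0, -1.0, -0.001], [0.003, 0.001, -1.0]]
force: [-0.4, 0.6, 0.4]
opening: 0.092
```

Run:
```python
from h import *
p=snapshot("wrist");o=st();print(topcirc(p,(.4431,-.0167),.097,.107,.035));print(topcirc(p,(.4431,-.0167),.08,.09,.021));save(p,"w14")
C=cloud(p);m=(np.hypot(C[...,0]-.4431,C[...,1]+.0167)<.03)&(C[...,2]>.097)&(C[...,2]<.107)
Q=C[m];A=np.c_[Q[:,:2],np.ones(len(Q))];print(len(Q),np.linalg.lstsq(A,Q[:,2],rcond=None)[0])
go(664.2,-75.9,95)
p=snapshot("scene");cv2.imwrite("pics/s14.png",cv2.resize(p["image"][140:240,240:360,::-1],None,fx=5,fy=5))
```

```text
t 24.27 tcp [444.  -16.9 125.4] yaw -0.01 zax [ 3.5e-03 -8.0e-04 -1.0e+00] F [-0.1 -0.1  0. ] open 91.3
(1604, (443.1, -17.3, 28.9), array([443.2, -17.3,  28.6]), np.float64(0.101))
(1765, (443.2, -17.0, 19.0), array([443.2, -17. ,  18.7]), np.float64(0.0855))
1604 [ 0.00351114 -0.00058084  0.09926692]
-> [220.1  58.9  31.2] rz -0.0002
```

View pics/w14.png

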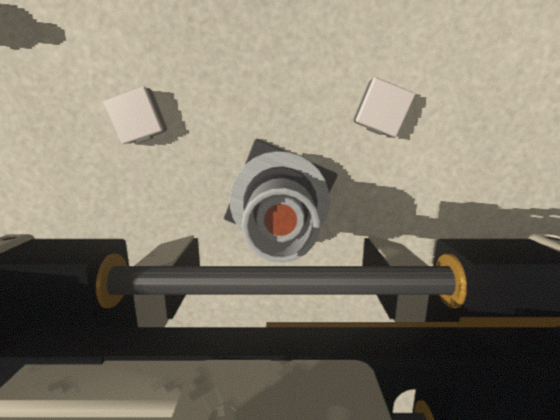

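View pics/s14.png

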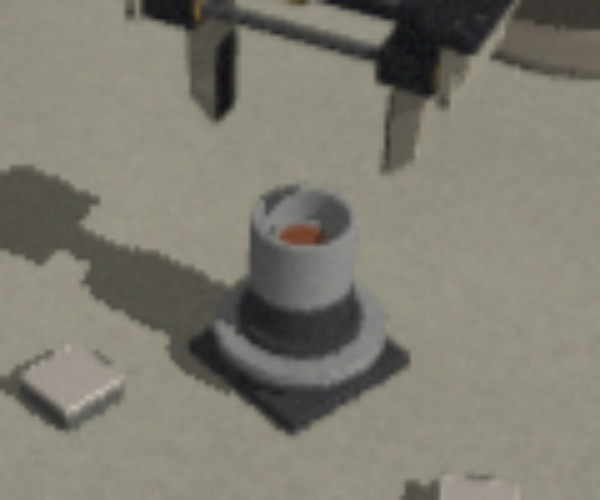

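The ring sits flat and concentric. Next is the cap.

Emit:
{"name": "jog_arm", "arguments": {
  "targets": [
    [[91.8,48,13,0,0,0,0],[91.8,98,26,0,0,0,0],[91.8,150,40,0,0,0,0],[91.8,200,53,15,0,0,0],[91.8,221,59,35,0,0,0]]
  ]
}}

```text
clock: 24.95
tcp_pos: [0.6655, -0.0765, 0.0858]
tcp_rot: [[1.0, -0.001, -0.001], [-0.001, -1.0, 0.0], [-0.001, -0.0, -1.0]]
force: [0.2, -0.2, -0.5]
opening: 0.0916
```

Emit:
{"name": "jog_arm", "arguments": {
  "targets": [
    [[91.8,0,0,10,0,0,0],[91.8,0,0,10,0,0,0],[91.8,0,0,10,0,0,0],[91.8,0,0,10,0,0,0],[91.8,0,0,10,0,0,0]]
  ]
}}

```text
clock: 25.58
tcp_pos: [0.664, -0.0757, 0.0795]
tcp_rot: [[1.0, -0.0, 0.001], [-0.0, -1.0, -0.0], [0.001, 0.0, -1.0]]
force: [-0.2, 0.1, -0.6]
opening: 0.092
```

Run:
```python
from h import *
p=snapshot("wrist");o=st();x=topcirc(p,(.664,-.076),.018,.035,.04);print(x)
save(p,"w15");go(x[2][0],x[2][1],-23)
```

```text
t 25.62 tcp [664.  -75.7  79.3] yaw -0.01 zax [ 1.e-03 -3.e-04 -1.e+00] F [ 0.4 -0.8 -1. ] open 91.6
(3642, (665.3, -75.8, 28.9), array([665.3, -75.8,  28.6]), np.float64(0.0237))
-> [  1.2   0.  102.3] rz -0.0001
```

View pics/w15.png

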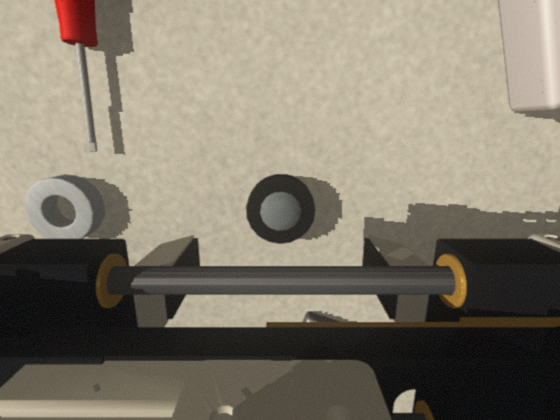

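Emit:
{"name": "jog_arm", "arguments": {
  "targets": [
    [[91.8,1.2,0,35,0,0,0],[91.8,1.2,0,70,0,0,0],[91.8,1.2,0,95,0,0,0],[91.8,1.2,0,102,0,0,0],[50,1.2,0,102,0,0,0]]
  ]
}}

```text
clock: 26.25
tcp_pos: [0.6654, -0.0758, -0.0231]
tcp_rot: [[1.0, -0.0, 0.0], [-0.0, -1.0, -0.0], [0.0, 0.0, -1.0]]
force: [0.2, -0.1, 0.3]
opening: 0.0858
```

Emit:
{"name": "jog_arm", "arguments": {
  "targets": [
    [[50,0,0,0,0,0,0],[50,0,0,0,0,0,0],[50,0,0,0,0,0,0],[50,0,0,0,0,0,0],[50,0,0,0,0,0,0]]
  ]
}}

```text
clock: 26.88
tcp_pos: [0.6655, -0.0759, -0.0227]
tcp_rot: [[1.0, -0.0, 0.001], [-0.0, -1.0, -0.0], [0.001, 0.0, -1.0]]
force: [-0.3, 0.2, 5.0]
opening: 0.0572
```

Emit:
{"name": "jog_arm", "arguments": {
  "targets": [
    [[50,0,0,-5,0,0,0],[50,0,0,-45,0,0,0],[50,0,0,-95,0,0,0],[50,0,0,-140,0,0,0],[50,0,0,-140,0,0,0]]
  ]
}}

```text
clock: 27.5
tcp_pos: [0.6675, -0.0763, 0.1211]
tcp_rot: [[1.0, -0.0, 0.008], [-0.0, -1.0, -0.002], [0.008, 0.002, -1.0]]
force: [-0.0, 0.2, -1.9]
opening: 0.0577
```

Run:
```python
from h import *
p=snapshot("wrist");st();save(p,"w16");go(443.2,-17.1,117)
```

```text
t 27.55 tcp [665.8 -75.9 118.1] yaw -0.01 zax [ 3.e-03 -8.e-04 -1.e+00] F [-0.1 -0.6 -1.5] open 57.2
-> [-222.6  -58.8    0.4] rz -0.0002
```

View pics/w16.png

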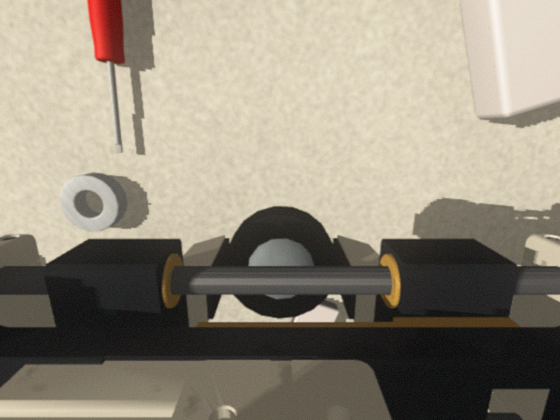

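Emit:
{"name": "jog_arm", "arguments": {
  "targets": [
    [[50,-45,-12,0,0,0,0],[50,-95,-25,0,0,0,0],[50,-145,-38,0,0,0,0],[50,-195,-52,0,0,0,0],[50,-222.2,-58.8,0,0,0,0]]
  ]
}}

```text
clock: 28.18
tcp_pos: [0.4389, -0.0159, 0.1149]
tcp_rot: [[1.0, 0.0, -0.005], [0.0, -1.0, 0.001], [-0.005, -0.001, -1.0]]
force: [0.3, 0.2, -0.8]
opening: 0.0575
```

Emit:
{"name": "jog_arm", "arguments": {
  "targets": [
    [[50,0,0,0,0,0,0],[50,0,0,10,0,0,0],[50,0,0,20,0,0,0],[50,0,0,30,0,0,0],[50,0,0,30,0,0,0]]
  ]
}}

```text
clock: 28.8
tcp_pos: [0.4423, -0.0168, 0.0852]
tcp_rot: [[1.0, -0.0, -0.003], [-0.0, -1.0, 0.0], [-0.003, -0.0, -1.0]]
force: [-1.0, 0.4, -1.2]
opening: 0.0573
```

Run:
```python
from h import *
p=snapshot("wrist");o=st();save(p,"w17");go(443.2,-17.1,73.2);z=o["tcp_pos"][2]+.0228+.024
print(topcirc(p,(.4431,-.0167),z-.006,z+.01,.0295))
p=snapshot("scene");cv2.imwrite("pics/s17.png",cv2.resize(p["image"][130:230,240:360,::-1],None,fx=5,fy=5))
```

```text
t 28.85 tcp [442.7 -16.9  85.9] yaw -0.02 zax [-1.4e-03  2.0e-04 -1.0e+00] F [ 0.3  0.5 -0.6] open 57.3
-> [ 0.5  0.2 12.7] rz -0.0003
(6298, (443.0, -16.7, 29.5), array([442.7, -17.2,  28.8]), np.float64(0.1315))
```

View pics/s17.png

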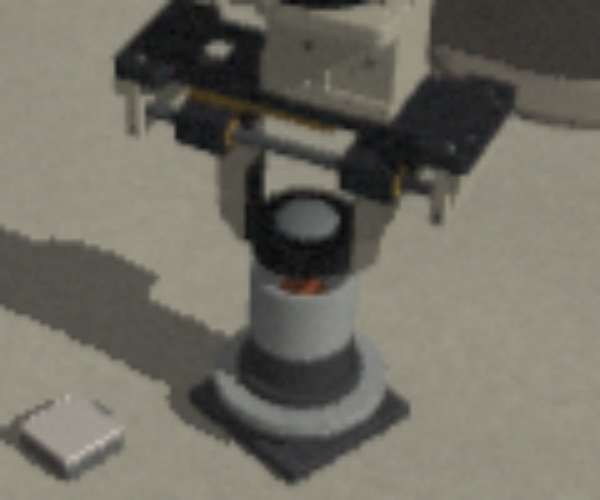

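Emit:
{"name": "jog_arm", "arguments": {
  "targets": [
    [[50,0,0.2,3,0,0,0],[50,0,0.2,6,0,0,0],[50,0,0.2,9,0,0,0],[50,0,0.2,11,0,0,0],[50,0,0.2,11.5,0,0,0]]
  ]
}}

```text
clock: 29.52
tcp_pos: [0.4429, -0.0171, 0.0749]
tcp_rot: [[1.0, -0.0, -0.0], [-0.0, -1.0, -0.0], [-0.0, 0.0, -1.0]]
force: [0.2, -0.5, -1.3]
opening: 0.0575
```

Emit:
{"name": "jog_arm", "arguments": {
  "targets": [
    [[50,0,0,0.5,0,0,0],[50,0,0,0.5,0,0,0],[50,0,0,0.5,0,0,0],[50,0,0,0.5,0,0,0],[50,0,0,0.5,0,0,0]]
  ]
}}

```text
clock: 30.15
tcp_pos: [0.4429, -0.0171, 0.0745]
tcp_rot: [[1.0, -0.0, 0.0], [-0.0, -1.0, -0.0], [0.0, 0.0, -1.0]]
force: [0.1, -0.1, -1.4]
opening: 0.057
```

Emit:
{"name": "jog_arm", "arguments": {
  "targets": [
    [[50,0,0,0.5,0,0,0],[50,0,0,1,0,0,0],[50,0,0,1.2,0,0,0],[50,0,0,1.2,0,0,0],[50,0,0,1.2,0,0,0]]
  ]
}}

```text
clock: 30.78
tcp_pos: [0.4429, -0.0171, 0.0733]
tcp_rot: [[1.0, -0.0, 0.0], [-0.0, -1.0, -0.0], [0.0, 0.0, -1.0]]
force: [-0.2, 0.2, -1.1]
opening: 0.0573
```

Emit:
{"name": "jog_arm", "arguments": {
  "targets": [
    [[50,0,0,0.5,0,0,0],[50,0,0,0.5,0,0,0],[50,0,0,0.5,0,0,0],[50,0,0,0.5,0,0,0],[50,0,0,0.5,0,0,0]]
  ]
}}

```text
clock: 31.4
tcp_pos: [0.443, -0.0171, 0.0733]
tcp_rot: [[1.0, -0.0, 0.0], [-0.0, -1.0, -0.0], [0.0, 0.0, -1.0]]
force: [-1.8, 0.8, 6.0]
opening: 0.0572
```

Contact (+6 N upward), so the cap is seated. Releasing and backing off.

Emit:
{"name": "jog_arm", "arguments": {
  "targets": [
    [[50,0,0,-0.3,0,0,0],[60,0,0,-0.3,0,0,0],[75,0,0,-0.3,0,0,0],[91.8,0,0,-0.3,0,0,0],[91.8,0,0,-0.3,0,0,0]]
  ]
}}

```text
clock: 32.02
tcp_pos: [0.443, -0.0171, 0.0731]
tcp_rot: [[1.0, -0.0, -0.0], [-0.0, -1.0, -0.0], [-0.0, 0.0, -1.0]]
force: [1.0, -0.5, -0.2]
opening: 0.0856
```

Emit:
{"name": "jog_arm", "arguments": {
  "targets": [
    [[91.8,0,0,0,0,0,0],[91.8,0,0,-5,0,0,0],[91.8,0,0,-30,0,0,0],[91.8,0,0,-70,0,0,0],[91.8,0,0,-90,0,0,0]]
  ]
}}

```text
clock: 32.65
tcp_pos: [0.4438, -0.0173, 0.1654]
tcp_rot: [[1.0, -0.0, 0.003], [-0.0, -1.0, -0.001], [0.003, 0.001, -1.0]]
force: [0.6, 0.2, -0.5]
opening: 0.0919
```

Emit:
{"name": "jog_arm", "arguments": {
  "targets": [
    [[91.8,0,50,0,0,0,0],[91.8,0,100,0,0,0,0],[91.8,0,150,0,0,0,0],[91.8,0,200,0,0,0,0],[91.8,0,200,0,0,0,0]]
  ]
}}

```text
clock: 33.28
tcp_pos: [0.4428, -0.2201, 0.1633]
tcp_rot: [[1.0, -0.004, 0.001], [-0.004, -1.0, -0.001], [0.001, 0.001, -1.0]]
force: [-1.0, 0.2, 0.1]
opening: 0.0917
```

Run:
```python
from h import *
st()
for n in["top","scene"]:
    p=snapshot(n);save(p,n+"18");print(n)
    for k,v in dict(cap=((.443,-.017),.117,.136,.04),stage=((.443,-.016),.024,.036,.06),case_a=((.521,.120),.012,.024,.04),case_b=((.530,-.115),.012,.024,.04),short=((.663,.111),.014,.026,.045),drops=((.608,.270),.06,.076,.03)).items(): print(k,topcirc(p,*v))
    C=cloud(p);m=(np.hypot(C[...,0]-.4431,C[...,1]+.0167)<.03)&(C[...,2]>.112)
    Q=C[m];r=np.hypot(Q[:,0]-.4431,Q[:,1]+.0171);Q=Q[(r>.019)&(r<.027)&(Q[:,2]>.115)];A=np.c_[Q[:,:2]-[.4431,-.0171],np.ones(len(Q))];print(len(Q),np.linalg.lstsq(A,Q[:,2],rcond=None)[0])
    if n=="scene": cv2.imwrite("pics/s18.png",cv2.resize(p["image"][130:230,240:360,::-1],None,fx=5,fy=5))
```

```text
t 33.27 tcp [ 442.8 -220.1  163.3] yaw -0.25 zax [ 5.e-04 -1.e-03 -1.e+00] F [-1.   0.2  0.1] open 91.7
top
cap (501, (441.5, -17.8, 28.7), array([441.6, -17.9,  28.2]), np.float64(0.121))
stage (571, (442.2, -16.3, 47.9), array([442.1, -16.3,  47.4]), np.float64(0.03))
case_a (289, (521.3, 119.0, 27.2), array([520.6, 119.3,  25.1]), np.float64(0.0174))
case_b (285, (528.0, -113.3, 28.1), array([ 529.1, -114.4,   24.6]), np.float64(0.0179))
short (316, (662.0, 111.2, 29.5), array([661.9, 111. ,  28.7]), np.float64(0.0198))
drops (53, (607.2, 269.9, 9.2), array([607.2, 269.7,   8.8]), np.float64(0.0693))
225 [0.00444137 0.01305391 0.12008399]
scene
cap (245, (442.2, -16.3, 30.1), array([442.9, -16.8,  28.9]), np.float64(0.1211))
stage (309, (444.0, -15.9, 49.0), array([443.8, -15.4,  47.8]), np.float64(0.0303))
case_a (215, (523.5, 120.0, 27.6), array([521.9, 121.5,  25. ]), np.float64(0.018))
case_b (186, (529.8, -113.0, 28.1), array([ 531.6, -113.8,   25.8]), np.float64(0.0181))
short (342, (663.5, 111.4, 29.8), array([663.9, 111.5,  28.7]), np.float64(0.0202))
drops (65, (609.4, 271.1, 10.1), array([609.5, 270.7,   9.1]), np.float64(0.0693))
101 [-2.71041715e-02  2.58726271e-05  1.20323011e-01]
```

View pics/s18.png

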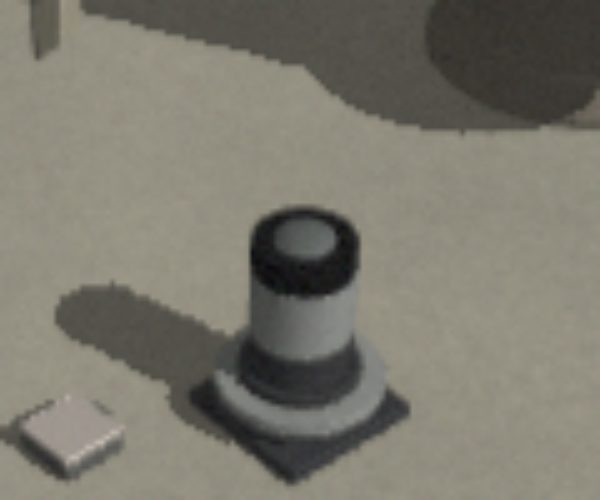

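View pics/top18.png

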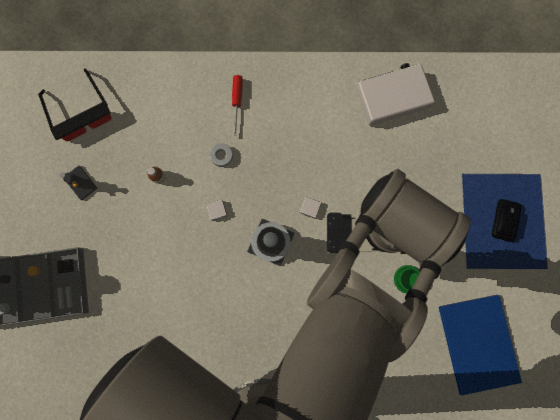

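The stack stands upright at about (271,242) in the top view. The cap's top face is at 120 mm, as expected, and the bystander parts have not moved.

```bash
python3 -c "
from h import *
ticket.hand_in();st()"
```

```text
the job is handed in; nothing more can be done
the job is handed in; nothing more can be done
```

The model eye is assembled on the stage in the order asked: footed cup, retina block, tall ring, lens cap. Everything is released, the arm is clear, and the job was handed in at about 33 s.

**Last checks:**
- **Centring:** the cup, block and ring axes agreed within about 0.6 mm in the wrist camera. They sit 1–1.5 mm from the stage centre. The cap sits within about 1.7 mm of the stage centre in both fixed cameras.
- **Heights:** all were as expected. The block top measured 85.5 mm, the ring top about 101 mm and the cap's top face 120–121 mm. The last downward step met a 6 N contact force as the cap seated.
- **Parts to leave alone:** both lens cases, the short ring and the amber bottle are where they were, within measurement noise. The green cup was not touched.

**What disagreed:**
- **Fingertip position:** the real fingertips sit about 30 mm behind the reported TCP. My first attempt at the cup therefore closed in the air above it, without contact. I measured the offset with two cameras and allowed for it afterwards.
- **Cap tilt:** plane fits on the cap top gave small slopes that differed between cameras (about 0.8° from above and 1.6° from the scene camera). I put this down to depth noise, because the cap looks flush in the pictures.

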